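# Turn the slide tray round and load it into the guide rails

### The arm

A 6-joint arm with a two-finger parallel gripper is mounted at the origin on a cart in front of the work surface, level with it; the furniture and walls round the work are solid. World frame = base frame: x ahead of the robot, y to its left, z up, the work surface at z = 0. Lengths are in m, angles in rad, forces in N, time in s.
With the tool pointing down it reaches from about 0.275 to 0.825 m from the base axis. Payload 5.2 kg.
Tool frame: the origin (TCP) lies midway between the tips of the shut fingers; the grasp point (between the pads) lies 19 mm behind it; z points along the fingers, y is the direction in which the jaws open and shut (so a half turn about z gives the same grasp; the last joint's range is limited). The gripper opens to 93 mm and grips with 3 to 60 N. Pads are 15 mm wide; open, the fingers measure 128 mm over their backs; the gripper's body (75 mm by 188 mm) begins 65 mm behind the grasp point.
Start: joints at [0.978, 0.259, 1.535, -0, 1.348, -0.203], TCP at [0.209, 0.509, 0.219] pointing down, gripper open.
Joint ranges: [-3.14, 3.14], [-0.91, 2.08], [0.19, 2.58], [-1.22, 4.36], [0.22, 2.71], [-3.12, 3.12]. Speed limits (rad/s): [2.57, 2.57, 3.14, 3.14, 3.14, 3.14].

### API

Orientations are given as a unit quaternion [w, x, y, z].
In Python, from workcell import * gives the robot as it stands.
- The arm moves only by the shell command python3 -m crank 'ROWS' [OPENING]. ROWS is JSON, a list of rows, each a list of 2 entries, a list of its own where there are three numbers: the shift along the tool's x, y, z in mm, then the turn about the tool's z in rad. A call has 1 to 12 rows; each row is the pose to reach, as a shift and turn from the pose commanded when the call began, along the tool's axes at that moment; what a row does not reach only later rows make up. A row lasts 1/10 s, in which the tool goes at most 50 mm and 8.59 degrees, less where a joint would pass 70% of its speed; a pose out of reach is approached as far as the arm can. A call with a gripper value outside its range is refused whole. OPENING is the finger opening in mm, from 0 to 93, set as the call begins (- or left out, the last holds). The fingers move at their own pace and stop on an object; the grip force is fixed at half the most. Time passes only in rows, so rows that repeat a pose let the fingers close. It gives the time, the measured TCP pose, the force and the opening at its end, in the units of the state.
- sense(): the state, without advancing time (a new reading comes with each control period).
- get_image(name): name is "scene" or "side" or "wrist"; returns a dict with "color" (420x560x3 uint8, blue, green, red), "camera_matrix" (3x3 intrinsics, pixels), "rvec" (rotation vector, rad) and "tvec" (3), from world to camera coordinates, as OpenCV has them. Camera axes: x right, y down, z forward; pixel columns grow to the right and rows downward; lengths in m; the calibration is good to about 2 mm. The wrist camera is an equidistant fisheye: a pixel r from the principal point sees the ray r / f radians off the axis. A picture is of the moment at which its call begins. There is no depth.
- hand_in(): hands the job in, once; it reports no verdict.
The state is a dict: "clock": time; "joints": joint angles; "joint_vel": joint speeds; "effort": joint torques, N m; "ee_pos": TCP position; "ee_rot": TCP orientation; "force": force on the tool from outside, world axes, zero at the start; "ft_torque": the same for the moment, N m; "opening": finger opening in m.
Only numpy, scipy, OpenCV 4.12 (cv2) and the standard library are available. Lean on these libraries where they do the work, as an engineer would, in place of code of your own. Each camera call takes 0.05 s, during which the arm holds its last target. There are 200 camera calls.

### The job

Load the tray of microscope slides into the guide rails on the bench: swing the latch well clear of the mouth of the rails, turn the tray end for end so that its plain end leads, slide it in under the rail lips until it is fully home, then swing the latch shut behind its face plate. Keep the tray level throughout and leave the bottle and the tube rack where they stand.

Things in the scene. Friction and masses are not known exactly. Their poses are not given: they have to be found in the camera images.
- tray_mid (a point): Centre of the loose steel slide tray (about 0.3 kg), 25 mm above its underside. +x points to the plain leading end, -x to the face plate, z up. It is gripped by the upright fin on its middle line: 80 mm long in x, 12 mm thick in y, rising to 50 mm above the underside. At the start the tray lies on the bench with its plain end pointing back toward the robot's side.
- tray_nose (a point): Middle of the tray's plain leading end: 66 mm ahead (+x) of tray_mid, 2.5 mm above the underside. The base plate is 90 mm wide and 5 mm thick; its two leading corners are cut off at 45 degrees by 8 mm. Glass slides and cover glasses lie fixed on both sides of the fin, within low walls 11 mm high at y = +-35 mm.
- tray_face (a point): Centre of the tray's upright face plate, 70 mm behind (-x of) tray_mid, 17 mm above the underside. The plate is 108 mm wide, 34 mm tall and 8 mm thick: too wide for the rails, so it stays outside the mouth.
- dock_home (a point): Where tray_mid lies when the tray is fully home, 25 mm above the bench. +x: the way the tray slides in (away from the robot), +y: left, z up. The tray slides on the bench top itself between two fixed metal rails, 14 mm tall, inner walls at y = +-47 mm (2 mm play each side). Lips overhang inward to y = +-39 mm, undersides 10 mm above the bench, so it cannot be put in from above.
- dock_mouth (a point): Middle of the rails' mouth at bench height, 64 mm before (-x of) dock_home; axes as dock_home. Here the walls flare out to about y = +-51 mm; the straight, lipped part begins 16 mm further in. Left of the mouth stands the latch foot, 12 mm tall, 22 mm wide, from 32 mm before to 28 mm beyond the mouth, y from 63 to 85 mm.
- dock_stop (a point): Middle of the face of the white back-stop housing, 66 mm beyond (+x of) dock_home, 18 mm above the bench: the tray's leading end meets it when fully home. The housing is 130 mm wide, 50 mm deep and 38 mm tall.
- latch (a joint): Angle of the latch, a steel arm swinging level about an upright pivot left of the mouth. 0 = shut, across the mouth along -y of dock_home; it grows clockwise from above, 1.57 = straight out along -x, end stop 2.1. Light friction: under 1 N at the knob moves it and it stays where left. Arm 10 mm wide, 14 to 24 mm above the bench, 84 mm long; shut, it passes 5 mm outside a home tray's face plate.
- latch_pivot (a point): The latch's pivot axis, 19 mm above the bench; in dock_home's frame it lies at x = -84, y = 74 mm.
- latch_knob (a point): Middle of the upright black round knob near the end of the latch arm: 76 mm from the pivot axis, 16 mm in diameter, fixed to the arm, spanning 24 to 70 mm above the bench (this point is at 50 mm). Pinch it from above or push it sideways; pinched, it can turn between the fingers.
- reagent_bottle: Bystander: clear bottle with black cap, 49 mm in diameter, 94 mm tall, standing; origin at the centre of its underside.
- tube_rack: Bystander: blue microtube rack, 62 x 200 x 47 mm (its y is the long way); origin at the centre of its underside.

How it is judged:
On the way, in this order (a step that is already met when the one before it is completed fails the run):
1. the latch is swung open, at least about 80 degrees (value of joint latch above 1.4 rad), for 0.1 s.
2. the tray's plain end has entered between the rails, low and under the lips (x of tray_nose in the frame of dock_home above -0.04 m and y of tray_nose in the frame of dock_home between -0.008 and 0.008 m and height (world z) of tray_nose below 0.01 m).
3. the tray is fully home, plain end first (x of tray_mid in the frame of dock_home above -0.006 m and x of tray_nose in the frame of dock_home above 0.06 m and height (world z) of tray_mid below 0.031 m), for 0.1 s.
At the end, for the whole second after the job is handed in: The tray lies flat on the bench between the rails, plain end in, within 6 mm of fully home, and the latch is shut (within 0.15 rad) behind its face plate and at rest (x of tray_mid in the frame of dock_home above -0.006 m and x of tray_nose in the frame of dock_home above 0.06 m and horizontal distance between tray_mid and dock_home below 0.008 m and height (world z) of tray_mid between 0.021 and 0.028 m and value of joint latch below 0.15 rad and velocity of joint latch between -0.05 and 0.05 rad/s); the robot touches nothing.
It fails at once if the tray is tipped more than about 23 degrees (angle between tray_mid's own z axis and vertical above 0.4 rad).
It fails at once if the bottle is moved more than 30 mm or knocked over (distance of reagent_bottle from where it was at the start of the episode above 0.03 m or angle between reagent_bottle's own z axis and vertical above 0.5 rad).
It fails at once if the tube rack is moved more than 30 mm (distance of tube_rack from where it was at the start of the episode above 0.03 m).
It also fails if it takes over 72 s, if anything falls off the work surface, if the arm or the gripper's body presses on something with over 40 N, if the wrist force passes 120 N, or if a joint passes its speed limit or range.

## Working session

There is one attempt and no reset: what is moved stays moved. The work goes in short steps, Python scripts to look and compute and a shell command to move; the robot and the scene stay as the last step left them, time stands still between calls to the robot, and variables do not carry over. Pictures are saved under pics/ and viewed, about 8 in all and at most 12, crops included, and the job is handed in when it is done.

```bash
mkdir -p pics; cat > h.py <<'E'
from workcell import *
import numpy as np, cv2
def snap(n,f):
    d=get_image(n); cv2.imwrite('pics/'+f+'.png',d['color']); np.savez('pics/'+f+'.npz',K=d['camera_matrix'],r=d['rvec'],t=d['tvec']); return d
def ray(f,u,v):
    d=np.load('pics/'+f+'.npz');K=d['K'];R=cv2.Rodrigues(d['r'])[0];t=d['t'].ravel()
    a=np.array([(u-K[0,2])/K[0,0],(v-K[1,2])/K[1,1]])
    if 'wrist' in f:
        th=np.hypot(*a); c=np.array([*(a/max(th,1e-9)*np.sin(th)),np.cos(th)])
    else: c=np.array([*a,1.])
    return -R.T@t, R.T@c
def pt(f,u,v,z):
    o,d=ray(f,u,v); return (o+d*(z-o[2])/d[2]).round(4)
def proj(f,P):
    d=np.load('pics/'+f+'.npz');K=d['K'];R=cv2.Rodrigues(d['r'])[0];c=R@np.array(P)+d['t'].ravel()
    if 'wrist' in f:
        r=np.hypot(c[0],c[1]); th=np.arctan2(r,c[2]); a=c[:2]/r*th
    else: a=c[:2]/c[2]
    return np.array([K[0,0]*a[0]+K[0,2],K[1,1]*a[1]+K[1,2]]).round(1)
E
python3 - <<'E'
from h import *
s=sense(); print({k:np.round(v,3) for k,v in s.items()})
a=snap('scene','scene0')['color'];b=snap('side','side0')['color']
w=snap('wrist','wrist0')
for n in('scene0','side0','wrist0'):
    o,d=ray(n,280,210); print(n,o.round(3),d.round(3))
cv2.imwrite('pics/scene0b.png',cv2.resize(a,(800,600),interpolation=cv2.INTER_CUBIC))
cv2.imwrite('pics/side0b.png',cv2.resize(b,(800,600),interpolation=cv2.INTER_CUBIC))
E
```

```text
{'clock': np.float64(0.0), 'joints': array([ 0.978,  0.259,  1.536, -0.   ,  1.348, -0.203]), 'joint_vel': array([-0.   , -0.001,  0.001,  0.001,  0.   , -0.001]), 'effort': array([ 1.0000e-03, -4.3728e+01, -2.8401e+01,  7.2000e-02,  4.1000e-02,
       -0.0000e+00]), 'ee_pos': array([0.209, 0.508, 0.218]), 'ee_rot': array([-0.   ,  0.194,  0.981, -0.001]), 'force': array([0.16 , 1.118, 0.178]), 'ft_torque': array([-0.057, -0.036, -0.006]), 'opening': np.float64(0.093)}
scene0 [ 0.126 -0.503  0.733] [ 0.499  0.375 -0.781]
side0 [0.722 0.71  0.805] [-0.141 -0.762 -0.632]
wrist0 [0.141 0.537 0.383] [ 0.257 -0.102 -0.961]
```

View pics/scene0b.png

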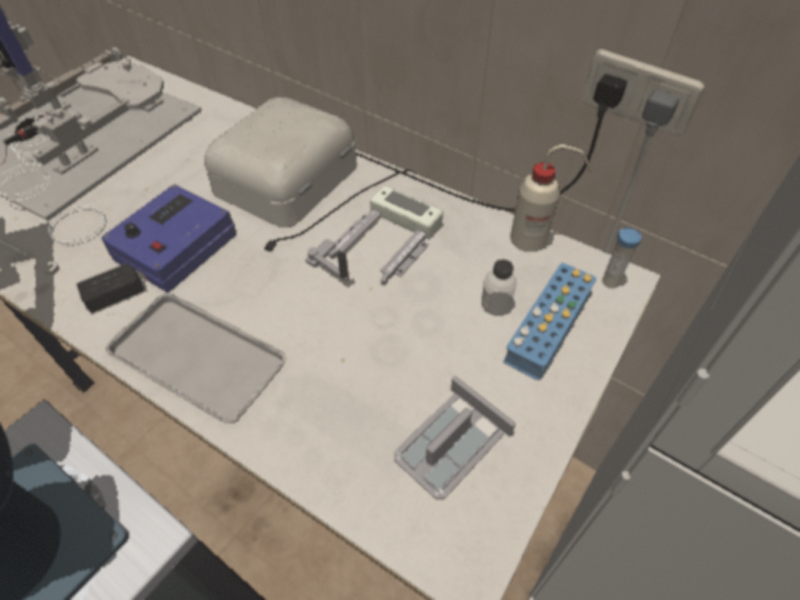

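View pics/side0b.png

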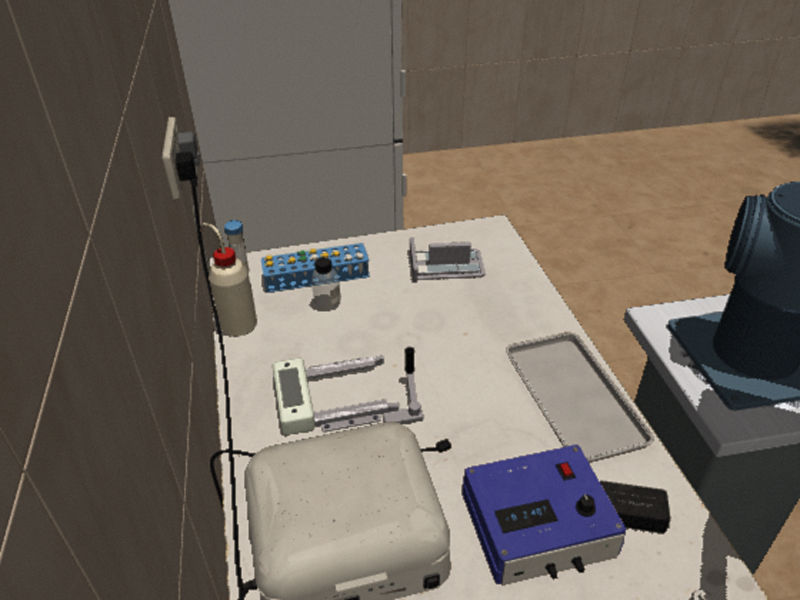

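```bash
python3 - <<'E'
from h import *
a=cv2.imread('pics/scene0.png');b=cv2.imread('pics/side0.png')
def tile(im,x,y,s):
    w,h=int(400/s),int(300/s); t=cv2.resize(im[y:y+h,x:x+w],(400,300),interpolation=cv2.INTER_CUBIC)
    for k in range(0,w,10): cv2.line(t,(int(k*s),0),(int(k*s),5 if (x+k)%50 else 12),(0,0,255),1)
    for k in range(0,h,10): cv2.line(t,(0,int(k*s)),(5 if (y+k)%50 else 12,int(k*s)),(0,0,255),1)
    return t
o=np.vstack([np.hstack([tile(a,205,120,3.2),tile(a,260,260,3.2)]),np.hstack([tile(b,185,230,3.2),tile(b,280,160,6.4)])])
cv2.imwrite('pics/comp.png',o)
E
```

```text
(no output)
```

View pics/comp.png

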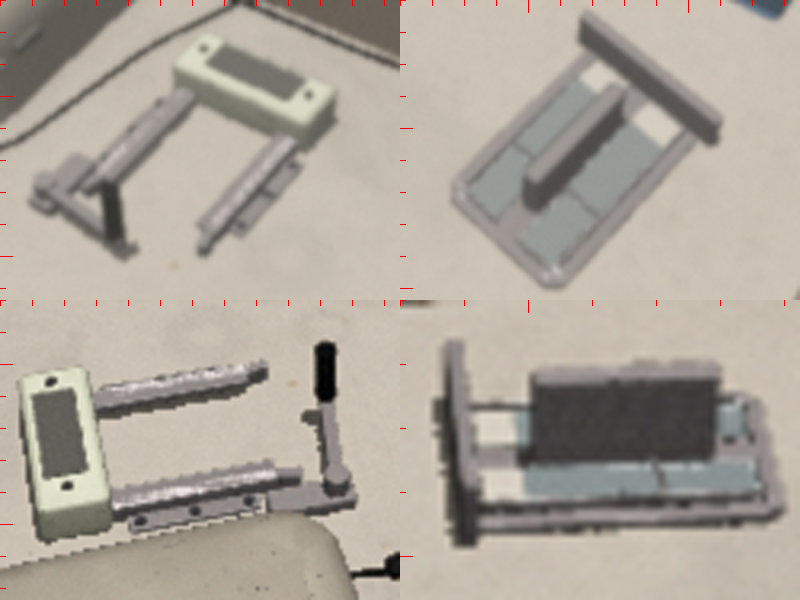

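```bash
python3 - <<'E'
from h import *
A=lambda x,y:('scene0',205+x/3.2,120+y/3.2)
B=lambda x,y:('scene0',260+(x-400)/3.2,260+y/3.2)
C=lambda x,y:('side0',185+x/3.2,230+(y-300)/3.2)
D=lambda x,y:('side0',280+(x-400)/6.4,160+(y-300)/6.4)
for n,f,x,y,z in [('knobtop',A,110,178,.07),('knobtop',C,325,347,.07),('pivot',A,45,185,.026),('pivot',C,338,472,.026),
 ('house fL',A,175,66,.038),('house fR',A,305,132,.038),('house bL',A,205,37,.038),('house bR',A,333,98,.038),
 ('hs fR',C,88,370,.038),('hs fL',C,110,508,.038),('hs bR',C,20,383,.038),('hs bL',C,40,520,.038),
 ('railR end scene',A,207,243,.014),('railR side',C,265,367,.014),
 ('fin near',B,527,178,.05),('fin far',B,623,88,.05),('plateL?',B,583,14,.034),('plateR',B,720,124,.034),('noseL',B,455,190,.005),('noseR',B,550,286,.005),
 ('fin far s',D,530,374,.05),('fin near s',D,720,366,.05),('nosecorn s',D,783,515,.0),('plate s',D,450,343,.034),('bottle A',lambda x,y:('scene0',x*.7,y*.7),497,300,.0),('bcap',lambda x,y:('scene0',x*.7,y*.7),503,268,.094)]:
    print(n,pt(*f(x,y),z))
E
```

```text
knobtop [ 0.5762 -0.0524  0.07  ]
knobtop [ 0.5671 -0.0554  0.07  ]
pivot [0.5721 0.0123 0.026 ]
pivot [0.5737 0.0202 0.026 ]
house fL [0.7227 0.0062 0.038 ]
house fR [ 0.722  -0.1201  0.038 ]
house bL [0.7647 0.008  0.038 ]
house bR [ 0.7657 -0.1165  0.038 ]
hs fR [ 0.7304 -0.0986  0.038 ]
hs fL [0.7271 0.0325 0.038 ]
hs bR [ 0.7788 -0.0949  0.038 ]
hs bL [0.7723 0.0338 0.038 ]
railR end scene [ 0.6056 -0.1139  0.014 ]
railR side [ 0.6027 -0.1014  0.014 ]
fin near [ 0.3887 -0.3471  0.05  ]
fin far [ 0.4676 -0.3609  0.05  ]
plateL? [ 0.5046 -0.3103  0.034 ]
plateR [ 0.4891 -0.4161  0.034 ]
noseL [ 0.3748 -0.3066  0.005 ]
noseR [ 0.3606 -0.3838  0.005 ]
fin far s [ 0.4681 -0.3537  0.05  ]
fin near s [ 0.3874 -0.343   0.05  ]
nosecorn s [ 0.3688 -0.2989  0.    ]
plate s [ 0.492  -0.4069  0.034 ]
bottle A [ 0.6871 -0.2792  0.    ]
bcap [ 0.673  -0.2844  0.094 ]
```

```bash
python3 -m crank '[[[-265,-182,0],-0.2],[[-530,-364,0],-0.39],[[-530,-364,0],-0.39],[[-530,-364,0],-0.39],[[-530,-364,0],-0.39],[[-530,-364,0],-0.39],[[-530,-364,0],-0.39],[[-530,-364,0],-0.39],[[-530,-364,0],-0.39],[[-530,-364,0],-0.39],[[-530,-364,0],-0.39],[[-530,-364,0],-0.39]]' 40; python3 - <<'E'
from h import *
s=sense();print(s['ee_pos'],s['ee_rot'],s['clock'])
E
```

```text
clock: 1.35
ee_pos: [0.533, 0.0124, 0.2185]
ee_rot: [-0.0, 0.0, 1.0, 0.0]
force: [0.8, 0.6, -0.3]
opening: 0.04
[0.53300275 0.01241341 0.21851343] [-8.95164571e-05  8.97280857e-05  9.99999985e-01  1.17900395e-04] 1.35
```

```bash
python3 -m crank '[[[20,-38,20],0],[[20,-38,20],0],[[20,-38,20],0],[[20,-38,20],0]]'; python3 - <<'E'
from h import *
s=sense();print(s['ee_pos'],s['joints'].round(3))
a=snap('wrist','wrist1')
print(a['camera_matrix'])
for P in [(.573,-.055,.07),(.573,.016,.02),(.725,-.11,.038)]: print(proj('wrist1',P))
cv2.imwrite('pics/wrist1b.png',cv2.resize(a['color'],(800,600),interpolation=cv2.INTER_CUBIC))
E
```

```text
clock: 1.75
ee_pos: [0.5127, -0.0228, 0.1991]
ee_rot: [0.0, -0.0, 1.0, 0.0]
force: [-0.5, -0.7, 0.2]
opening: 0.0398
[ 0.51271526 -0.02281038  0.19914319] [-2.620e-01  2.060e-01  1.652e+00  1.000e-03  1.282e+00 -1.834e+00]
[[325.1922621    0.         278.67088358]
 [  0.         325.1922621  205.10158161]
 [  0.           0.           1.        ]]
[244.9 257. ]
[311.5 238.8]
[210.8 350.4]
```

View pics/wrist1b.png

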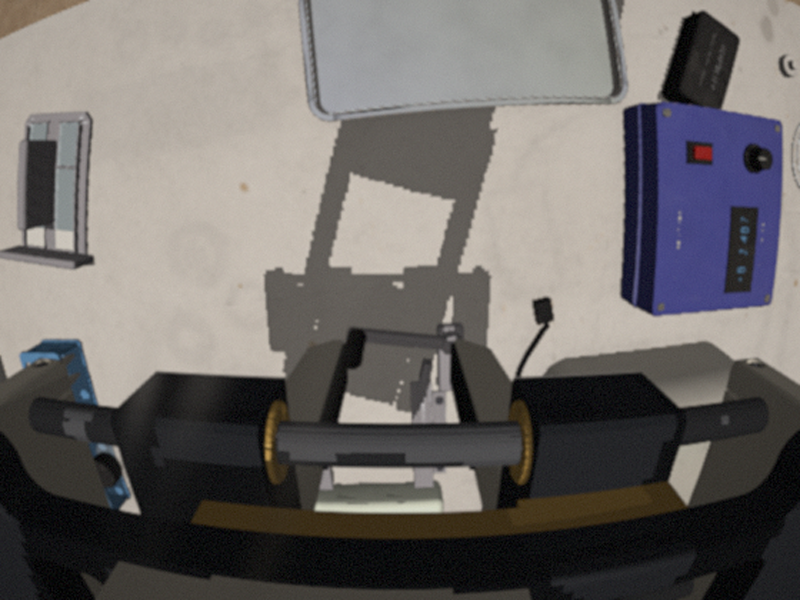

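```bash
python3 -m crank '[[[-120,-10,0],0],[[-120,-10,0],0],[[-120,-10,0],0],[[-120,-10,0],0],[[-120,-10,0],0]]'; python3 - <<'E'
from h import *
print(pt('wrist1',250,234.5,.07),pt('wrist1',315,229.5,.026))
a=snap('wrist','wrist2')
c=a['color'][60:300,120:440]
cv2.imwrite('pics/wrist2b.png',cv2.resize(c,(800,600),interpolation=cv2.INTER_CUBIC))
E
```

```text
clock: 2.3
ee_pos: [0.6321, -0.032, 0.1986]
ee_rot: [-0.0, -0.001, 1.0, 0.0]
force: [0.1, -0.6, 0.4]
opening: 0.0403
[ 0.549  -0.0492  0.07  ] [0.5596 0.0188 0.026 ]
```

View pics/wrist2b.png

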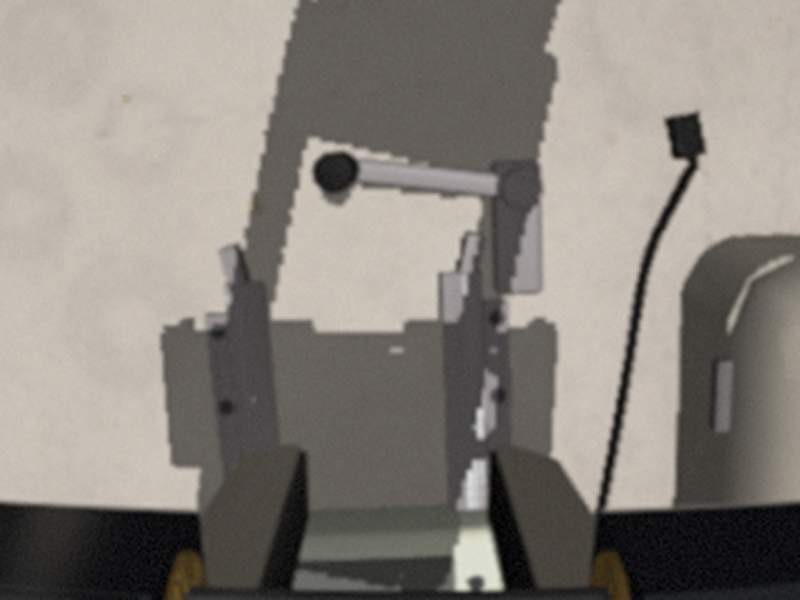

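```bash
python3 - <<'E'
from h import *
W=lambda x,y,z:pt('wrist2',120+x/2.5,60+y/2.5,z)
for n,x,y,z in [('knob',335,170,.07),('knob+8',335,170,.069),('pivot',518,183,.026),('armroot',498,184,.024),('lipL0',441,275,.014),('lipL1',447,500,.014),('lipR0',266,285,.014),('lipR1',277,448,.014),
 ('mouthR',230,247,.014),('mouthL',470,234,.014),('footNR',495,160,.012),('footNL',538,162,.012),('footFL',541,292,.012),('stopL bottom',450,507,0.038),('boltL',495,317,.005),('boltR',218,332,.005)]: print(n,W(x,y,z))
E
```

```text
knob [ 0.567 -0.053  0.07 ]
knob+8 [ 0.5671 -0.0531  0.069 ]
pivot [0.5731 0.0196 0.026 ]
armroot [0.5738 0.0114 0.024 ]
lipL0 [ 0.6142 -0.0114  0.014 ]
lipL1 [ 0.7209 -0.0067  0.014 ]
lipR0 [ 0.6185 -0.0881  0.014 ]
lipR1 [ 0.6948 -0.086   0.014 ]
mouthR [ 0.6014 -0.1037  0.014 ]
mouthL [0.5961 0.0009 0.014 ]
footNR [0.5639 0.0115 0.012 ]
footNL [0.5642 0.0303 0.012 ]
footFL [0.6217 0.0333 0.012 ]
stopL bottom [ 0.7132 -0.007   0.038 ]
boltL [0.6347 0.0139 0.005 ]
boltR [ 0.6417 -0.1128  0.005 ]
```

```bash
python3 -m crank '[[[65,-21,0],0],[[65,-21,0],0],[[65,-21,50],0],[[65,-21,100],0],[[65,-21,140],0],[[65,-21,164],0],[[65,-21,164],0],[[65,-21,164],0]]' 40; python3 -m crank '[[[0,0,0],0],[[0,0,0],0],[[0,0,0],0],[[0,0,0],0],[[0,0,0],0],[[0,0,0],0]]' 5
```

```text
clock: 3.15
ee_pos: [0.5671, -0.0543, 0.0357]
ee_rot: [0.0, -0.0, 1.0, -0.0]
force: [1.1, 1.4, 0.5]
opening: 0.0401
clock: 3.75
ee_pos: [0.5682, -0.0556, 0.0358]
ee_rot: [0.001, -0.0, 1.0, -0.001]
force: [-1.5, -4.3, 6.2]
opening: 0.0149
```

```bash
python3 -m crank '[[[13,2,0],0],[[25,5,0],0],[[37,12,0],0],[[47,20,0],0],[[56,30,0],0],[[63,42,0],0],[[68,55,0],0],[[70,68,0],0],[[70,82,0],0],[[67,95,0],0],[[67,95,0],0],[[67,95,0],0]]'
```

```text
clock: 4.95
ee_pos: [0.4994, 0.0408, 0.0348]
ee_rot: [-0.001, -0.0, 1.0, 0.0]
force: [-4.8, -0.2, 6.4]
opening: 0.0154
```

```bash
python3 -m crank '[[[0,0,0],0],[[0,0,0],0],[[0,0,0],0],[[0,0,-50],0],[[0,0,-100],0],[[0,0,-150],0],[[0,-50,-165],0],[[0,-100,-165],0],[[0,-150,-165],0],[[0,-200,-165],0],[[0,-250,-165],0],[[0,-300,-165],0]]' 40;  python3 -m crank '[[[0,-50,0],0],[[0,-91,0],0],[[0,-91,0],0],[[0,-91,0],0]]'; python3 - <<'E'
from h import *
a=snap('wrist','wrist3');b=snap('scene','scene3')
print([proj('wrist3',p) for p in [(.428,-.352,.05),(.5,-.36,.03),(.36,-.34,0)]])
cv2.imwrite('pics/w3b.png',np.vstack([cv2.resize(a['color'][90:300,140:420],(560,420),interpolation=cv2.INTER_CUBIC),cv2.resize(b['color'][120:210,190:330],(560,180),interpolation=cv2.INTER_CUBIC)[:, :]]))
E
```

```text
clock: 6.15
ee_pos: [0.5001, -0.2597, 0.1996]
ee_rot: [0.0, 0.0, 1.0, 0.0]
force: [0.5, 0.5, -0.3]
opening: 0.0399
clock: 6.55
ee_pos: [0.4999, -0.3493, 0.1988]
ee_rot: [-0.0, 0.001, 1.0, 0.001]
force: [0.2, 1.4, 0.1]
opening: 0.0398
[array([274.1, 120.3]), array([267. , 189.2]), array([285.3,  60. ])]
```

View pics/w3b.png

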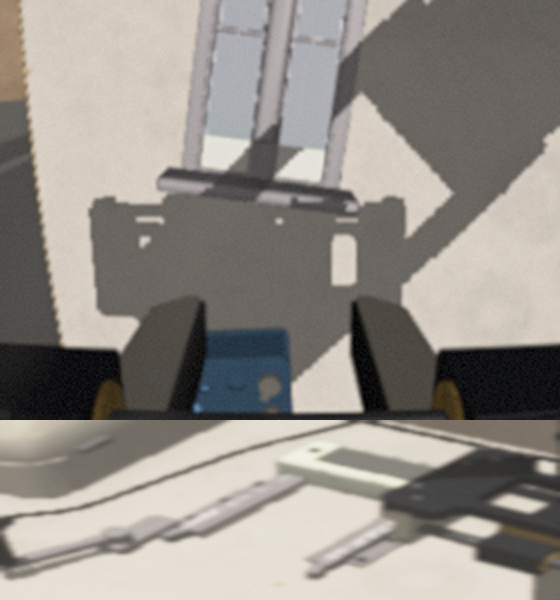

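```bash
python3 - <<'E'
import cv2
a=cv2.imread('pics/wrist3.png')
cv2.imwrite('pics/w3c.png',cv2.resize(a[40:205,170:390],(792,594),interpolation=cv2.INTER_CUBIC))
E
```

```text
(no output)
```

View pics/w3c.png

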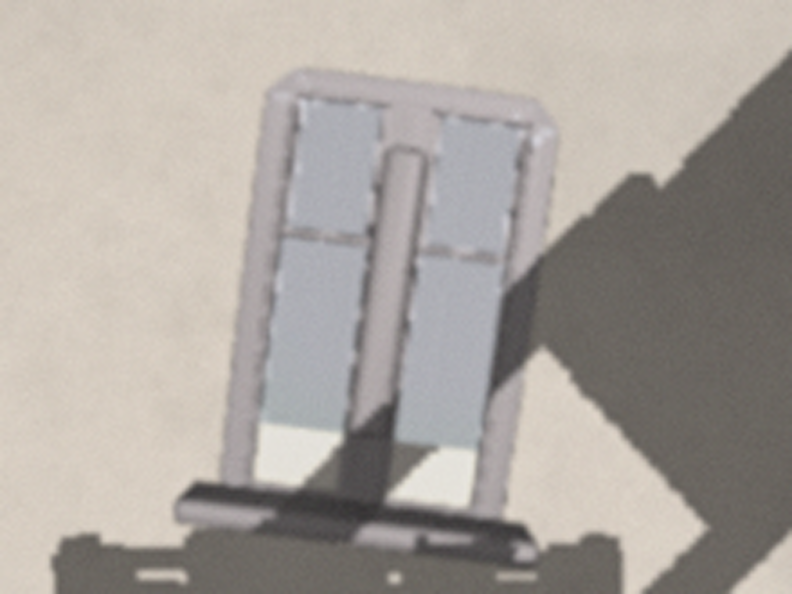

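```bash
python3 - <<'E'
from h import *
W=lambda x,y,z:pt('wrist3',170+x/3.6,40+y/3.6,z)[:2]
f0=W(407,152,.05); f1=W(383,335,.05)
print('fin',f0,f1)
n=(W(270,85,.005)+W(556,120,.005))/2
L0,L1=W(268,100,.003),W(224,470,.003);R0,R1=W(556,135,.003),W(503,490,.003)
p0,p1=W(192,487,.034),W(532,530,.034)
print('nose',n,'L',L0,L1,'R',R0,R1,'plate',p0,p1,(p0+p1)/2)
for a,b in((f0,f1),(L0,L1),(R0,R1)): print('yaw',np.arctan2(*(b-a)[::-1]))
print('plateyaw',np.arctan2(*(p1-p0)[::-1])-np.pi/2, np.linalg.norm(p1-p0))
t=-0.13;u=np.array([np.cos(t),np.sin(t)])
print('mid from fin',f0+.04*u,'from nose',n+.066*u,'plate',(p0+p1)/2-.074*u)
E
```

```text
fin [ 0.3911 -0.3434] [ 0.4403 -0.3498]
nose [ 0.3698 -0.3407] L [ 0.3688 -0.3848] [ 0.4841 -0.4   ] R [ 0.3796 -0.2971] [ 0.4908 -0.3125] plate [ 0.484  -0.4051] [ 0.497 -0.307] [ 0.4905  -0.35605]
yaw -0.12935495288072005
yaw -0.13107417670349827
yaw -0.13761388603730781
plateyaw -0.13175019690893142 0.09895761719039117
mid from fin [ 0.43076248 -0.34858537] from nose [ 0.43524308 -0.34925585] plate [ 0.41712442 -0.34645707]
```

```bash
python3 -m crank '[[[58,-1,50],0.13],[[58,-1,100],0.13],[[58,-1,130],0.13],[[58,-1,160],0.13],[[58,-1,183],0.13],[[58,-1,183],0.13],[[58,-1,183],0.13]]' 36; python3 -m crank '[[[0,0,0],0],[[0,0,0],0],[[0,0,0],0],[[0,0,0],0],[[0,0,0],0],[[0,0,0],0],[[0,0,0],0],[[0,0,-5],0],[[0,0,-15],0],[[0,0,-25],0],[[0,0,-30],0],[[0,0,-30],0]]' 4
python3 - <<'E'
from h import *
snap('wrist','wrist4');snap('scene','scene4');b=snap('side','side4')['color']
c=cv2.imread('pics/wrist4.png'); 
cv2.imwrite('pics/w4b.png',np.vstack([c,cv2.resize(b[130:220,250:390],(560,360),interpolation=cv2.INTER_CUBIC)])[60:660])
E
```

```text
clock: 7.35
ee_pos: [0.443, -0.3486, 0.0173]
ee_rot: [0.0, 0.064, 0.998, 0.0]
force: [-0.1, -0.8, -0.5]
opening: 0.036
clock: 8.55
ee_pos: [0.443, -0.3501, 0.0478]
ee_rot: [0.001, 0.065, 0.998, -0.001]
force: [0.7, 0.7, -2.7]
opening: 0.0119
```

View pics/w4b.png

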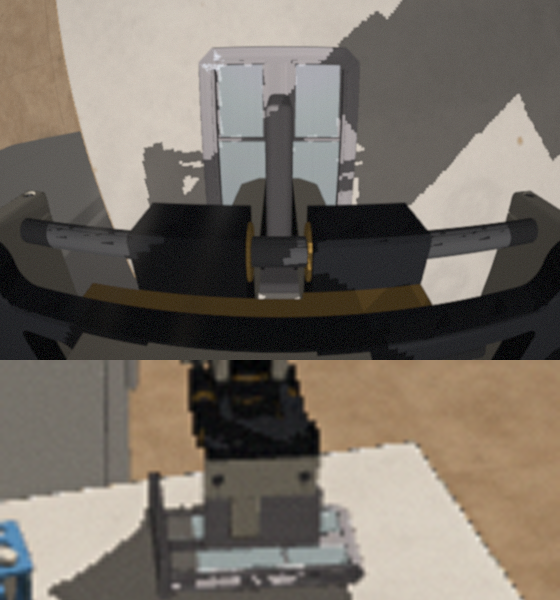

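```bash
python3 - <<'E'
from h import *
for z in(.032,.036):
  l,r=pt('wrist4',200,128,z)[:2],pt('wrist4',359,128,z)[:2]; n=pt('wrist4',282,107,z)[:2]; tp=np.array([.443,-.350])
  tx=np.array([-.9914,.1312]);ty=np.array([.1312,.9914])
  print(z,[(q-tp)@np.c_[tx,ty] for q in(l,r,n)])
E
python3 -m crank '[[[0,0,-15],0.15],[[0,0,-30],0.3],[[0,0,-30],0.45],[[0,0,-30],0.6],[[0,0,-30],0.74],[[0,0,-30],0.88],[[0,0,-30],1.02],[[0,0,-30],1.16],[[0,0,-30],1.3],[[0,0,-30],1.44],[[0,0,-30],1.58],[[0,0,-30],1.58]]'
```

```text
0.032 [array([ 0.06901506, -0.04333038]), array([0.06922516, 0.04591732]), array([0.07994018, 0.00263566])]
0.036 [array([ 0.069034, -0.042425]), array([0.06930536, 0.04499882]), array([0.07972878, 0.00256276])]
clock: 9.9
ee_pos: [0.4422, -0.3492, 0.0761]
ee_rot: [-0.001, 0.755, 0.656, -0.0]
force: [0.2, 0.8, -3.2]
opening: 0.0116
```

```bash
python3 -m crank '[[[0,0,0],0.15],[[0,0,0],0.3],[[0,0,0],0.44],[[0,0,0],0.58],[[0,0,0],0.72],[[0,0,0],0.86],[[0,0,0],1.0],[[0,0,0],1.14],[[0,0,0],1.28],[[0,0,0],1.385],[[0,0,0],1.385],[[0,0,0],1.385]]'; python3 - <<'E'
from h import *
s=sense();R=cv2.Rodrigues(np.zeros(3))[0]
w,x,y,z=s['ee_rot'];tx=np.array([1-2*(y*y+z*z),2*(x*y+w*z)]);print(s['ee_pos'],tx,np.arctan2(tx[1],tx[0]),s['joints'].round(2))
E
```

```text
clock: 11.1
ee_pos: [0.4423, -0.3494, 0.0764]
ee_rot: [-0.0, 1.0, 0.026, -0.0]
force: [-0.6, 0.0, -3.8]
opening: 0.0116
[ 0.44229632 -0.34937034  0.07641465] [0.99865576 0.05183188] 0.051855119973697635 [-0.87  0.42  1.69 -0.    1.04  0.65]
```

```bash
python3 -m crank '[[[12,-48,0],0],[[24,-96,0],0],[[36,-144,0],0],[[48,-192,0],0],[[60,-240,0],0],[[72,-290,0],0],[[72,-290,15],0],[[72,-290,30],0],[[72,-290,45],0],[[72,-290,45],0],[[72,-290,45],0],[[72,-290,45],0]]'; python3 - <<'E'
from h import *
a=snap('wrist','wrist5')['color']
cv2.imwrite('pics/w5b.png',cv2.resize(a[0:260,100:447],(800,600),interpolation=cv2.INTER_CUBIC))
E
```

```text
clock: 12.3
ee_pos: [0.5014, -0.0569, 0.0324]
ee_rot: [0.0, 1.0, 0.024, 0.001]
force: [1.0, 0.2, -3.7]
opening: 0.0121
```

View pics/w5b.png

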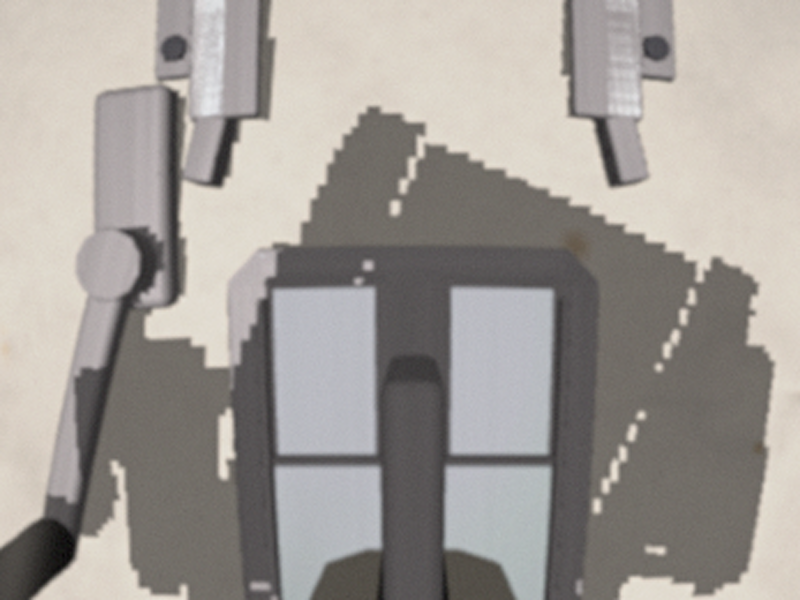

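```bash
python3 - <<'E'
from h import *
s=sense();w,x,y,z=s['ee_rot'];tx=np.array([1-2*(y*y+z*z),2*(x*y+w*z)]);ty=np.array([tx[1],-tx[0]]);tp=s['ee_pos'][:2]
k=2.3077
W=lambda x,y,z:((pt('wrist5',100+x/k,y/k,z)[:2]-tp)@np.c_[tx,ty]*1000).round(1)
zt=s['ee_pos'][2]-.0172+.004
for n,x,y,z in [('lipL start',264,118,.014),('lipR start',573,115,.014),('lipL far',270,3,.014),('lipR far',567,3,.014),('tipL in',222,183,.014),('tipL out',187,180,.014),('tipR in',615,183,.014),('tipR out',647,179,.014),
 ('boltL',174,47,.007),('boltR',656,47,.007),('pivot',108,264,.026),('trayL',229,300,zt),('trayR',599,290,zt),('nose',420,247,zt),('noseL',265,248,zt),('noseR',572,250,zt),('trayLlow',236,500,zt),('trayRlow',588,500,zt),('fintop front',413,357,zt+.046)]: print(n,W(x,y,z))
print(np.arctan2(*tx[::-1]),tp,zt)
E
```

```text
lipL start [112.2 -37.4]
lipR start [113.1  38.1]
lipL far [143.1 -36.5]
lipR far [143.4  37.2]
tipL in [ 96.2 -47.9]
tipL out [ 97.6 -57. ]
tipR in [96.4 48.7]
tipR out [98.1 57. ]
boltL [135.7 -63.4]
boltR [135.9  62.4]
pivot [ 77.3 -73.8]
trayL [ 66.9 -45.2]
trayR [69.4 43.6]
nose [78.8  0.6]
noseL [ 79.2 -36.1]
noseR [78.9 36.7]
trayLlow [ 16.8 -45.9]
trayRlow [16.9 43.3]
fintop front [57.6 -1. ]
0.04734778154906322 [ 0.50148887 -0.05693411] 0.019312009067339025
```

```bash
python3 -m crank '[[[0,0.5,7],0],[[0,0.5,14],0],[[0,0.5,14],0],[[8,0.5,14],0],[[16,0.5,14],0],[[24,0.5,14],0],[[32,0.5,14],0],[[38,0.5,14],0],[[44,0.5,14],0],[[50,0.5,14],0],[[50,0.5,14],0],[[50,0.5,14],0]]'
```

```text
clock: 13.55
ee_pos: [0.5506, -0.0546, 0.0175]
ee_rot: [-0.0, 1.0, 0.023, -0.0]
force: [-0.6, 0.5, -3.3]
opening: 0.0114
```

```bash
python3 -m crank '[[[9,0,0],0],[[18,0,0],0],[[27,0,0],0],[[36,0,0],0],[[45,0,0],0],[[54,0,0],0],[[63,0,0],0],[[72,0,0],0],[[80,0,0],0],[[86,0,0],0],[[90,0,0],0],[[90,0,0],0]]'; python3 -m crank '[[[2,0,0],0],[[4,0,0],0],[[6,0,0],0],[[8,0,0],0],[[8,0,0],0]]'
```

```text
clock: 14.75
ee_pos: [0.6412, -0.0504, 0.0176]
ee_rot: [0.0, 1.0, 0.023, 0.0]
force: [0.1, 0.4, -2.6]
opening: 0.0119
clock: 15.25
ee_pos: [0.6489, -0.0501, 0.0177]
ee_rot: [0.0, 1.0, 0.023, 0.0]
force: [-0.1, -0.2, -2.3]
opening: 0.0121
```

```bash
python3 -m crank '[[[1,0,0],0],[[2,0,0],0],[[2,0,0],0]]';python3 -m crank '[[[1,0,0],0],[[2,0,0],0],[[2,0,0],0]]'
```

```text
clock: 15.55
ee_pos: [0.6497, -0.05, 0.0176]
ee_rot: [-0.0, 1.0, 0.023, -0.001]
force: [-3.7, -0.6, -0.3]
opening: 0.0119
clock: 15.85
ee_pos: [0.6498, -0.05, 0.0177]
ee_rot: [-0.0, 1.0, 0.024, -0.003]
force: [-10.3, -2.0, 4.0]
opening: 0.0117
```

```bash
python3 -m crank '[[[-1.5,0,0],0],[[-1.5,0,0.5],0],[[-1.5,0,0.5],0]]'; python3 -m crank '[[[0,0,0],0],[[0,0,0],0],[[0,0,0],0],[[0,0,0],0],[[0,0,-20],0],[[0,0,-60],0],[[0,0,-110],0],[[-45,-32,-110],0],[[-90,-64,-110],0],[[-90,-64,-110],0],[[-90,-64,-110],0]]' 32;  python3 - <<'E'
from h import *
s=sense();print(s['ee_pos'],s['ee_rot'])
a=snap('wrist','wrist6')['color'];b=snap('scene','scene6')['color']
cv2.imwrite('pics/w6b.png',np.hstack([cv2.resize(a[0:350,80:480],(480,420)),cv2.resize(b[120:220,200:275],(315,420))]))
E
```

```text
clock: 16.15
ee_pos: [0.6497, -0.05, 0.0175]
ee_rot: [0.0, 1.0, 0.024, -0.001]
force: [-7.1, -0.4, 3.7]
opening: 0.012
clock: 17.25
ee_pos: [0.5572, 0.0109, 0.1277]
ee_rot: [0.0, 1.0, 0.024, 0.0]
force: [0.9, -0.1, 0.7]
opening: 0.0321
[0.55716014 0.01092173 0.12767316] [9.76018388e-09 9.99706160e-01 2.42398074e-02 1.59968238e-04]
```

View pics/w6b.png

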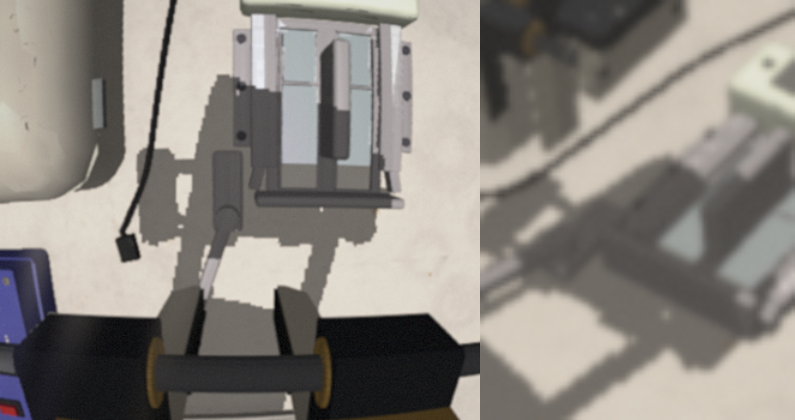

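```bash
python3 -m crank '[[[-28,-16,0],0],[[-56,-32.5,0],0],[[-56,-32.5,0],0],[[-56,-32.5,30],0],[[-56,-32.5,60],0],[[-56,-32.5,86],0],[[-56,-32.5,86],0],[[-56,-32.5,86],0]]' 42; python3 -m crank '[[[0,0,0],0],[[0,0,0],0],[[0,0,0],0],[[0,0,0],0],[[0,0,0],0],[[0,0,0],0],[[0,0,0],0]]' 5
```

```text
clock: 18.15
ee_pos: [0.5022, 0.0388, 0.0411]
ee_rot: [0.0, 1.0, 0.023, -0.0]
force: [0.3, 0.4, -0.2]
opening: 0.0421
clock: 18.85
ee_pos: [0.5013, 0.0396, 0.0418]
ee_rot: [0.0, 1.0, 0.023, 0.001]
force: [-1.2, 0.4, 6.7]
opening: 0.0148
```

```bash
python3 -m crank '[[[-3,13,0],0],[[-3.5,28,0],0],[[-1,43,0],0],[[4.5,57,0],0],[[13,70,0],0],[[23.5,81,0],0],[[36,89.5,0],0],[[50,95.5,0],0],[[61,98,0],0],[[61,98,0],0],[[61,98,0],0]]'; python3 -m crank '[[[4,0.5,0],0],[[8,1,0],0],[[10,1,0],0],[[10,1,0],0],[[10,1,0],0]]'
```

```text
clock: 19.95
ee_pos: [0.5667, -0.0553, 0.0417]
ee_rot: [0.0, 1.0, 0.024, 0.0]
force: [-0.5, 1.5, 5.8]
opening: 0.0151
clock: 20.45
ee_pos: [0.5761, -0.0559, 0.0417]
ee_rot: [0.0, 1.0, 0.024, -0.0]
force: [-1.5, 0.4, 6.2]
opening: 0.0153
```

```bash
python3 -m crank '[[[2,0,0],0],[[3,0,0],0],[[3,0,0],0],[[3,0,0],0]]'
```

```text
clock: 20.85
ee_pos: [0.5787, -0.056, 0.0416]
ee_rot: [0.0, 1.0, 0.024, -0.001]
force: [-2.4, -0.8, 6.4]
opening: 0.0151
```

```bash
python3 -m crank '[[[0,0,0],0],[[0,0,0],0],[[0,0,0],0],[[0,0,0],0],[[0,0,-20],0],[[0,0,-60],0],[[0,0,-110],0],[[-50,0,-110],0],[[-90,0,-110],0],[[-90,0,-110],0],[[-90,0,-110],0]]' 42;  python3 - <<'E'
from h import *
s=sense();print(s['ee_pos'],s['ee_rot'])
a=snap('wrist','wrist7')['color']
cv2.imwrite('pics/w7b.png',cv2.resize(a[0:240,120:440],(800,600),interpolation=cv2.INTER_CUBIC))
E
```

```text
clock: 21.95
ee_pos: [0.4892, -0.0601, 0.1515]
ee_rot: [0.0, 1.0, 0.023, 0.001]
force: [1.3, 0.2, 0.6]
opening: 0.042
[ 0.4892301  -0.06005826  0.15153374] [1.18885531e-04 9.99733797e-01 2.30665372e-02 5.05955422e-04]
```

View pics/w7b.png

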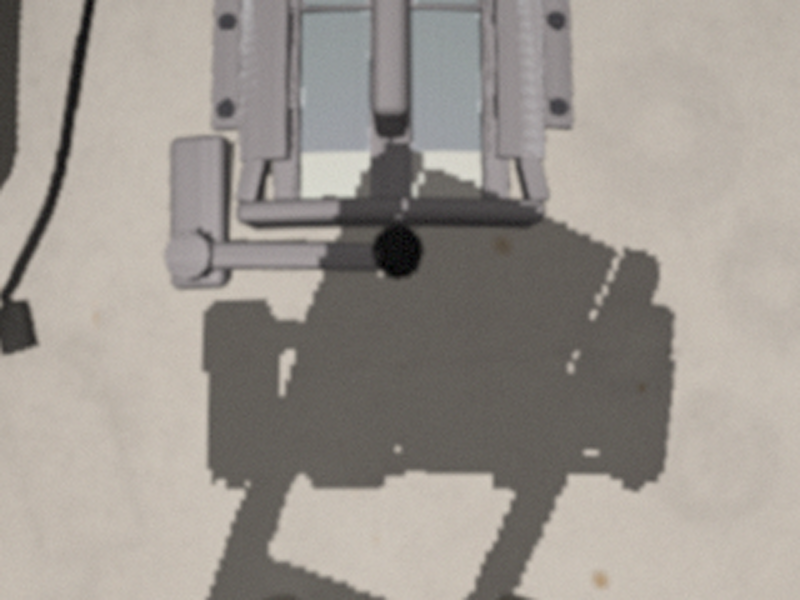

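```bash
python3 - <<'E'
from h import *
s=sense();w,x,y,z=s['ee_rot'];tx=np.array([1-2*(y*y+z*z),2*(x*y+w*z)]);ty=np.array([tx[1],-tx[0]]);tp=s['ee_pos'][:2]
W=lambda x,y,z:((pt('wrist7',120+x/2.5,y/2.5,z)[:2]-tp)@np.c_[tx,ty]*1000).round(1)
for n,x,y,z in [('pivot',188,254,.026),('knob',398,250,.07),('arm L',225,254,.024),('arm R',370,256,.024),('plate outer top L',240,223,.034),('plate outer top R',541,220,.034),('lipL start',285,158,.014),('lipR start',502,160,.014),('mouth tipR',543,200,.014)]: print(n,W(x,y,z))
E
```

```text
pivot [ 88.7 -76.6]
knob [85.6 -1. ]
arm L [ 88.1 -63.3]
arm R [ 86. -11.]
plate outer top L [ 98.3 -55.7]
plate outer top R [99.1 48.3]
lipL start [124.3 -42.7]
lipR start [123.4  37.2]
mouth tipR [108.7  52.5]
```

```bash
python3 - <<'E'
from h import *
print(hand_in()); s=sense(); print(s['clock'],s['force'].round(1))
E
```

```text
the job is handed in; nothing more can be done
None
the job is handed in; nothing more can be done
```

The tray is loaded and latched, and the job was handed in at about 22 s of the 72 s allowed. `hand_in` gives no verdict, so the outcome rests on my own checks below.

**What I did:**
- I pinched the latch knob and swung the latch open to about 1.9 rad.
- I gripped the tray by its fin, lifted it about 60 mm and turned it end for end.
- I lined it up with the wrist camera, to about 1 mm, and slid it in under the lips until it met the back stop at about 10 N.
- I released it, swung the latch shut by its knob, and backed the gripper away so it touches nothing.

**Last checks:**
- **Tray position:** in the final wrist picture the face plate's outer face is 10 mm ahead of the latch pivot line, which is the fully-home value.
- **Latch angle:** it measures about 0.04 rad, against a limit of 0.15.
- **Bottle and rack:** I never worked near them, but I did not re-measure their positions at the end.

**Disagreements:** early scene and side camera estimates of the dock differed by up to 2 cm. I relied on the close wrist views instead, and the contact at the back stop agreed with those to about 2 mm.

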